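Check a ring sensor with the thin test wand

ROBOT

A 6-joint arm with a two-finger parallel gripper is mounted at the origin on a cart in front of the work surface, level with it; the furniture and walls round the work are solid. World frame = base frame: x ahead of the robot, y to its left, z up, the work surface at z = 0. Lengths are in mm, angles in rad, forces in N, time in s.
With the tool pointing down it reaches from about 275 to 1000 mm from the base axis. Payload 8.4 kg.
Tool frame: the origin (TCP) lies at the centre of the arm's flange, where the gripper is bolted on; the fingertips stand 173 mm ahead of it and the grasp point (between the pads) lies 155 mm ahead of it; z points along the fingers, y is the direction in which the jaws open and shut (so a half turn about z gives the same grasp; the last joint's range is limited). The gripper opens to 85 mm and grips with 20 to 120 N. Pads are 22 mm wide; open, the fingers measure 114 mm over their backs; the gripper's body (76 mm by 85 mm) begins 54 mm behind the grasp point. The pads swing forward as they close: fully open they stand 13 mm farther back than shut.
Start: joints at [-1.24, 0.353, 1.633, -0, 1.155, -0.002], TCP at [204.181, -590.711, 404.681] pointing down, gripper open.
Joint ranges: [-2.63, 2.63], [-0.92, 2.1], [0.06, 2.66], [-1.3, 4.44], [0, 2.69], [-3.02, 3.02]. Speed limits (rad/s): [2.22, 2.22, 2.79, 3.14, 3.14, 3.14].

INTERFACE

Orientations are given as [roll, pitch, yaw] about the fixed x, y, z axes, in that order (R = Rz(yaw) Ry(pitch) Rx(roll)).
In Python, from rig import sense, grab_frame, camera_model, sign_off gives the robot as it stands. The module is installed in compiled form; this text tells all that it offers.
- The arm moves only by the tool step_arm, never from a script. Its argument "commands" is a list of rows, each a list of 3 entries, a list of its own where there are three numbers: the shift along the tool's x, y, z in mm, then the turn about the tool's z in rad, then the opening, from 0 (shut) to 1 (fully open). A call has 1 to 20 rows; each row shifts and turns the pose as measured when the row begins, along the tool's axes as they then stand; what a row does not reach is not made up. A row lasts 1/8 s, in which the tool goes at most 62.5 mm and 10.7 degrees, less where a joint would pass 70% of its speed; a pose out of reach is approached as far as the arm can. A call with a gripper value outside its range is refused whole. The fingers move at their own pace and stop on an object; "force" is the grip in N (left out, the last holds). Time passes only in rows, so rows that do not move let the fingers close. It gives the time, the measured TCP pose, the force and the opening at its end, in the units of the state.
- sense(): the state, without advancing time (a new reading comes with each control period).
- grab_frame(name): name is "scene" or "top" or "wrist"; returns the picture (400x640x3 uint8, blue, green, red); there is no depth.
- camera_model(name): a dict with "fx", "fy", "cx", "cy" (pixels), "dist" ([k1, k2, p1, p2, k3] as OpenCV has them; the pictures are not rectified), "R" (3x3) and "t" (3): a world point X has camera coordinates R X + t. Camera axes: x right, y down, z forward; pixel columns grow to the right and rows downward; lengths in mm; the calibration is good to about 2 mm. A picture is of the moment at which its call begins: read the wrist's pose just before it. camera_model takes no time and is no camera call; for the wrist camera it gives the pose at the moment of the call.
- sign_off(): hands the job in, once; it reports no verdict.
The state is a dict: "clock": time; "qpos": joint angles; "qvel": joint speeds; "joint_efforts": joint torques, N m; "eef_pos": TCP position; "tcp_rot": TCP orientation; "contact_force": force on the tool from outside, world axes, zero at the start; "wrist_torque": the same for the moment, N m; "opening": opening from 0.0 (shut) to 1.0 (fully open).
Only numpy, scipy, OpenCV 4.12 (cv2) and the standard library are available. Lean on these libraries where they do the work, as an engineer would, in place of code of your own. Each camera call takes 0.05 s, during which the arm holds its last target. There are 200 camera calls.

TASK

Take the thinner of the two test wands out of its parking block and lower it, upright, down through the hole of the ring sensor until its tip stands about 3 cm below the ring's underside, without the wand or the gripper ever touching the ring. Hold it still and centred in the hole for at least two seconds while the sensor takes its reading, and finish while still holding it there: do not let go. Leave the thick wand and the other things on the bench undisturbed.

Things in the scene. Friction and masses are not known exactly. Their poses are not given: they have to be found in the camera images.
- wand_thin: The wand to use: plain steel rod 10 mm in diameter, 120 mm long, below a 28 mm wide dark flange and a round black handle 24 mm in diameter; 180 mm over all, about 100 g, loose. Origin at the centre of the tip (lower end); z along the rod to the handle: flange at z = 120 to 124 mm, handle 124 to 180 mm. Starts upright, tip down, in its parking block.
- thin_grip (a point): Point on the thin wand's axis in its black handle, 150 mm above the tip: where to grip it.
- rod_mid (a point): Point on the thin wand's axis, 42 mm above the tip: it lies at mid-height of the ring's bore when the tip is 30 mm below the ring's underside.
- wand_thick: The other wand, to be left standing: same handle, flange and lengths, but its steel rod is 18 mm in diameter. Origin at its tip, z up along the rod.
- block_thin: Aluminium parking block of the thin wand, fixed: 56 x 56 mm, 70 mm high, on a foot of 76 x 56 x 6 mm; in the middle of its top a vertical blind hole 12 mm in diameter, 62 mm deep (its floor 8 mm above the bench). Origin at the centre of its underside. The two blocks may stand in swapped places.
- block_thick: Parking block of the thick wand, fixed: the same outside, with a hole 20 mm in diameter. Origin at the centre of its underside.
- sensor_ring: Grey ring sensor, level: 60 mm outside, 24 mm thick, vertical through hole 26 mm in diameter. Origin at the hole's centre at mid-thickness (top face +12 mm, underside -12 mm); z up, x towards the column 75 mm off, where a 32 x 36 x 28 mm collar with a black thumbscrew (to 38 mm on +y) clamps it. Its height varies: underside 75 to 115 mm above the bench. The clamp slips at about 40 N.
- sensor_stand: Fixed stand of the ring: dark steel base plate 150 x 100 x 10 mm and an upright steel column 16 mm in diameter whose top is 153 mm above the bench. Origin on the bench straight below the ring's hole; x points towards the column, which stands at x = +75 mm; the plate reaches from x = -45 to +105 mm.
- tape_measure: Yellow and black tape measure, 72 x 37 x 61 mm, standing on the bench; loose bystander. Origin at the centre of its underside.
- staple_box: Small red carton, 45 x 70 x 22 mm, lying on the bench; loose bystander. Origin at the centre of its underside.

How it is judged (in metres and radians):
On the way, in this order (a step that is already met when the one before it is completed fails the run):
1. the thin wand is held by the gripper with its tip above the ring's top face, out of its block (z of wand_thin in the frame of sensor_ring above 0.012 m and contact force between wand_thin and block_thin below 0.1 N and contact force between the fingers and wand_thin above 1 N), for 0.1 s.
2. the thin wand is held still and centred through the ring, tip 15 to 45 mm below its underside, for 2 s (horizontal distance between each of wand_thin, rod_mid and sensor_ring below 0.006 m and z of wand_thin in the frame of sensor_ring between -0.057 and -0.027 m and linear speed of wand_thin below 0.02 m/s and contact force between the fingers and wand_thin above 1 N), for 2 s.
At the end, for the whole second after the job is handed in: Thin wand held still through the ring: tip 15 to 45 mm below its underside, axis within 6 mm of the hole's axis at the tip and 42 mm above it, tilt under 0.1 rad, touching no ring, stand or block; thick wand (upright), tape measure and red carton within 20 mm of their starts (all of step 2 and angle between wand_thin's own z axis and vertical below 0.1 rad and contact force between wand_thin and sensor_ring below 0.1 N and contact force between wand_thin and sensor_stand below 0.1 N and contact force between wand_thin and block_thin below 0.1 N and distance of each of wand_thick, tape_measure, staple_box from where it was at the start of the episode below 0.02 m and angle between wand_thick's own z axis and vertical below 0.15 rad); the arm keeps its last pose, push and grip.
It fails at once if the wand touches the ring (contact force between wand_thin and sensor_ring above 0.3 N).
It fails at once if the arm or the fingers touch the ring (contact force between any of the arm, the fingers and sensor_ring above 0.3 N).
It fails at once if the thick wand, the tape measure or the red carton is disturbed (distance of any of wand_thick, tape_measure, staple_box from where it was at the start of the episode above 0.02 m or angle between wand_thick's own z axis and vertical above 0.15 rad).
It also fails if it takes over 45 s, if anything falls off the work surface, if the arm or the gripper's body presses on something with over 40 N, if the wrist force passes 120 N, or if a joint passes its speed limit or range.

## Working session

There is one attempt and no reset: what is moved stays moved. The work goes in short steps, Python scripts to look and compute and a tool call to move; the robot and the scene stay as the last step left them, time stands still between calls to the robot, and variables do not carry over. Pictures are saved under pics/ and viewed, about 8 in all and at most 12, crops included, and the job is handed in when it is done.

Besides the shell and the picture viewer there is one more tool, called after "Emit:" as a command line: name --argument value ..., lists and objects as JSON in quotes. step_arm: Moves the arm, as the interface text tells. Its arguments: {"type":"object","properties":{"commands":{"type":"array","items":{"type":"array"}},"force":{"type":"number"}},"required":["commands"]}

```bash
mkdir -p pics; python3 - <<'E'
from rig import *
import cv2,numpy as np
s=sense();print(s)
for n in("scene","top"):
    cv2.imwrite(f"pics/{n}0.png",grab_frame(n));m=camera_model(n);print(n,m)
E
```

```text
{'clock': 0.0, 'qpos': array([-1.24038354e+00,  3.53669694e-01,  1.63414112e+00, -1.52529810e-05,
        1.15519890e+00, -2.39738948e-03]), 'qvel': array([ 0.00129976,  0.0006152 , -0.0011688 , -0.0003464 ,  0.00058633,
       -0.00014155]), 'joint_efforts': array([ 4.86019417e-03, -6.05248260e+01, -3.42071700e+01,  3.44057344e-04,
        9.53907816e-03,  5.95642618e-06]), 'eef_pos': array([ 204.1105454 , -590.48234354,  403.94506131]), 'tcp_rot': array([-3.14017556e+00,  1.05485529e-05,  3.32816353e-01]), 'contact_force': array([ 0.38596647,  0.21670973, -0.96224565]), 'wrist_torque': array([ 0.0291477 ,  0.0087619 , -0.02175807]), 'opening': 1.0001419949807198}
scene {'fx': 384.89021629315346, 'fy': 384.89021629315346, 'cx': 324.57235185306274, 'cy': 197.72423028854575, 'dist': array([-0.0380063,  0.       ,  0.       ,  0.       ,  0.       ]), 'R': array([[ 0.49452306, -0.8689265 , -0.02033898],
       [-0.49691993, -0.26345301, -0.82683922],
       [ 0.71310414,  0.41899791, -0.56207049]]), 't': array([-364.84210381,  353.8224583 ,  600.06477391])}
top {'fx': 377.50279679040847, 'fy': 377.50279679040847, 'cx': 317.33963198495167, 'cy': 204.57653889888311, 'dist': array([-0.07905888,  0.        ,  0.        ,  0.        ,  0.        ]), 'R': array([[ 0.01486656, -0.99988136, -0.00403234],
       [-0.99523635, -0.01440865, -0.09642093],
       [ 0.09635139,  0.00544658, -0.99533248]]), 't': array([-103.75733489,  567.89269281, 1036.63902477])}
```

View pics/scene0.png

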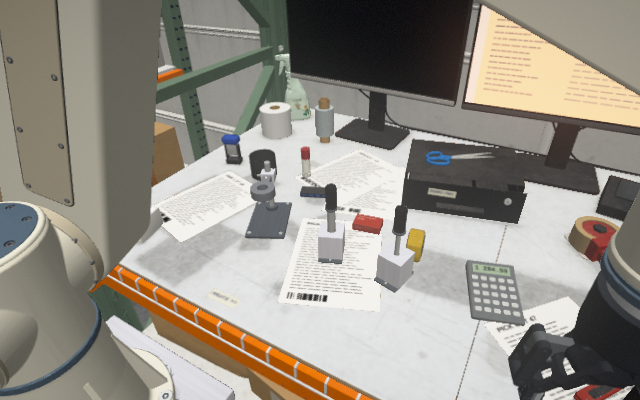

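View pics/top0.png

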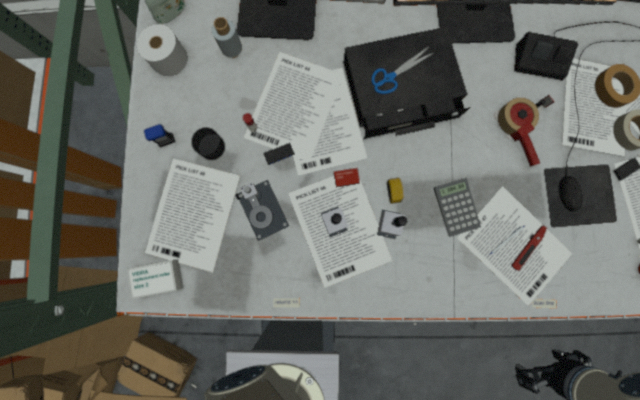

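The scene view shows two wands, near (331,190) and (400,215), the ring near (263,188) and the column behind it. The top view has the wands at about (337,218) and (398,221), and the ring at about (261,216). I'll zoom in next.

```bash
python3 - <<'E'
import cv2,numpy as np
a=cv2.imread("pics/scene0.png");b=cv2.imread("pics/top0.png")
c=cv2.resize(a[160:300,235:435],None,fx=4,fy=4,interpolation=cv2.INTER_CUBIC)
cv2.imwrite("pics/c1.png",c)
d=cv2.resize(b[165:250,230:420],None,fx=4.2,fy=4.2,interpolation=cv2.INTER_CUBIC)
cv2.imwrite("pics/c2.png",d)
E
```

```text
(no output)
```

View pics/c1.png

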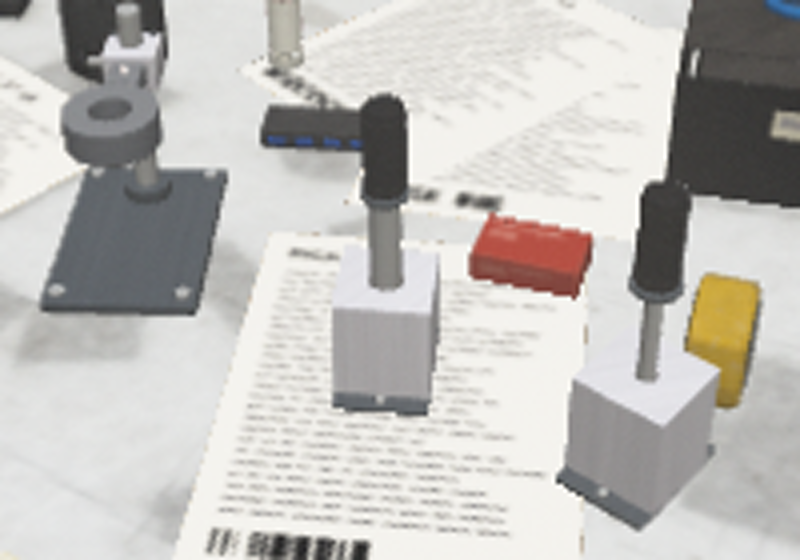

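View pics/c2.png

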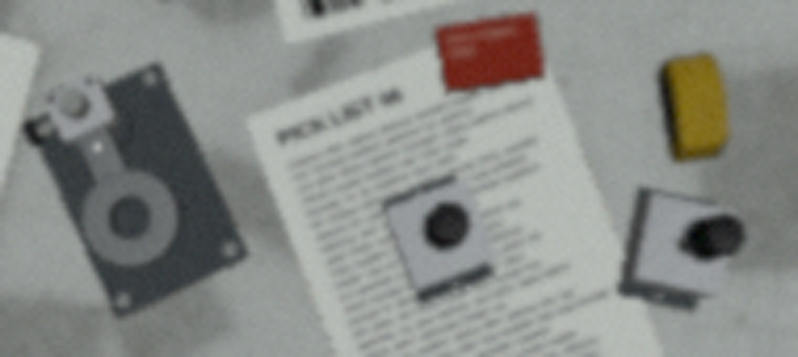

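```bash
cat > h.py <<'E'
from rig import *
import cv2,numpy as np
from scipy.optimize import least_squares
def ray(m,p):
    K=np.array([[m["fx"],0,m["cx"]],[0,m["fy"],m["cy"]],[0,0,1]])
    u=cv2.undistortPoints(np.array([[p]],float),K,np.array(m["dist"]))[0,0]
    R=np.array(m["R"]);return -R.T@m["t"],R.T@np.array([u[0],u[1],1])
def plane(m,p,z):
    c,d=ray(m,p);return c+d*(z-c[2])/d[2]
def proj(m,X):
    K=np.array([[m["fx"],0,m["cx"]],[0,m["fy"],m["cy"]],[0,0,1]])
    return cv2.projectPoints(np.atleast_2d(np.array(X,float)),cv2.Rodrigues(np.array(m["R"]))[0],np.array(m["t"],float),K,np.array(m["dist"]))[0][:,0]
def tri(obs):
    f=lambda X:np.concatenate([proj(m,X)[0]-p for m,p in obs])
    r=least_squares(f,[500,0,80]);return r.x,r.fun
E
python3 - <<'E'
from h import *
S=camera_model("scene");T=camera_model("top")
s=lambda x,y:((x+.5)/4-.5+235,(y+.5)/4-.5+160)
t=lambda x,y:((x+.5)/4.2-.5+230,(y+.5)/4.2-.5+165)
P=np.round
for n,a,b in [("thin top",(665,190),(721,234)),("thick top",(386,104),(448,224)),("ring top",(110,110),(130,217)),("column top",(128,11),(74,103)) ]:
    x,r=tri([(S,s(*a)),(T,t(*b))]);print(n,P(x,1),P(r,1))
print("thin top@188",plane(S,s(665,190),188),plane(T,t(721,234),188))
print("rod entry",plane(S,s(648,378),70))
for c in [(642,190),(720,228)]:print("blk corner",plane(T,t(*c),70))
print("foot/block corners scene z70",[P(plane(S,s(*c),70)) for c in[(574,376),(718,372),(632,434)]])
print("col@153",plane(S,s(128,11),153),plane(T,t(74,103),153))
for n in("box",):print(plane(T,t(490,52),22),plane(T,t(698,105),61))
print("start cam",-np.array(camera_model("wrist")["R"]).T@camera_model("wrist")["t"])
E
```

```text
thin top [ 519.  -297.5  188.9] [-0.1  0.   0.2 -0.1]
thick top [ 522.6 -142.3  189.8] [-0.2  0.   0.2 -0.1]
ring top [527.1  49.2 126.4] [ 0.3 -0.  -0.3  0.2]
column top [592.6  80.6 154. ] [ 0.5 -0.  -0.4  0.3]
thin top@188 [ 520.41061471 -297.39389009  188.        ] [ 518.89016976 -297.3209502   188.        ]
rod entry [ 517.39400659 -300.58770958   70.        ]
blk corner [ 553.41411549 -272.0548191    70.        ]
blk corner [ 529.58445885 -322.45887021   70.        ]
foot/block corners scene z70 [array([ 501., -266.,   70.]), array([ 539., -331.,   70.]), array([ 475., -308.,   70.])]
col@153 [593.3749171   82.84328123 153.        ] [593.43826251  79.88332523 153.        ]
[ 650.1181638  -176.81278323   22.        ] [ 610.4707988  -310.46911909   61.        ]
start cam [ 269.02740384 -567.35619918  373.053836  ]
```

Emit:
step_arm --commands '[[[43.7,-19.3,0],0,1],[[43.7,-19.3,0],0,1],[[43.7,-19.3,0],0,1],[[43.7,-19.3,0],0,1],[[43.7,-19.3,0],0,1],[[43.7,-19.3,0],0,1],[[43.7,-19.3,0],0,1],[[0,0,0],0,1]]'

```text
clock: 1.1
eef_pos: [455.5, -356.1, 401.4]
tcp_rot: [-3.137, 0.001, 0.33]
contact_force: [-0.4, -0.4, 0.7]
opening: 0.999
```

```bash
python3 - <<'E'
from h import *
W=camera_model("wrist");f=grab_frame("wrist");cv2.imwrite("pics/w1.png",f)
np.save("w1.npy",W,allow_pickle=True)
print(W["fx"],-np.array(W["R"]).T@W["t"],np.array(W["R"])[2],proj(W,[[519,-297.5,188],[519,-297.5,128],[519,-297.5,70]]).round())
E
```

```text
288.3712541777471 [ 520.3643053  -333.00778424  370.32757565] [-0.25952547 -0.08441065 -0.96204021] [[257.  98.]
 [271. 102.]
 [280. 104.]]
```

View pics/w1.png

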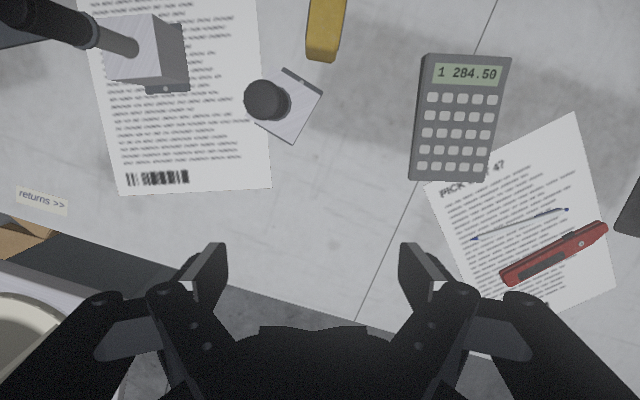

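The wrist view shows the thin wand's handle top at about (262,99), against a predicted (257,98). I'll measure it properly in code.

```bash
python3 - <<'E'
from h import *
W=np.load("w1.npy",allow_pickle=True).item();g=cv2.imread("pics/w1.png",0)
def dark(X,thr=75):
    m=(g<thr).astype(np.uint8);n,l,s,c=cv2.connectedComponentsWithStats(m)
    k=l[99,262];return s[k],c[k],l==k
s,c,m=dark(0);print(s,c)
ys,xs=np.where(m)
for y in range(78,124,4):
    r=xs[ys==y]
    if len(r):print(y,r.min(),r.max())
print(plane(W,(262,99),188))
# model silhouette of handle as fit: hull of top and bottom circles
a=np.linspace(0,2*np.pi,60)
def sil(x,y):
    P=[]
    for z,r in((188,12),(132,12),(132,14),(128,14)):P.append(proj(W,np.c_[x+r*np.cos(a),y+r*np.sin(a),0*a+z]))
    h=cv2.convexHull(np.concatenate(P).astype(np.float32));im=np.zeros(g.shape,np.uint8)
    cv2.fillConvexPoly(im,(h*16).round().astype(int),1,lineType=8,shift=4);return im>0
best=max(((sil(x,y)&m).sum()/(sil(x,y)|m).sum(),x,y) for x in np.arange(510,530,.5) for y in np.arange(-305,-288,.5))
print(best)
E
```

```text
[     0      0    640    400 193936] [332.42278896 162.19671438]
78 0 639
82 0 639
86 0 639
90 0 639
94 0 639
98 0 639
102 0 639
106 0 639
110 0 639
114 0 639
118 0 639
122 0 639
[ 519.11462681 -300.37626266  188.        ]
(np.float64(0.009212437047488593), np.float64(529.0), np.float64(-288.5))
```

```bash
cat > fit.py <<'E'
from h import *
a=np.linspace(0,2*np.pi,60)
def sil(W,shape,x,y,parts):
    P=[proj(W,np.c_[x+r*np.cos(a),y+r*np.sin(a),0*a+z]) for z,r in parts]
    h=cv2.convexHull(np.concatenate(P).astype(np.float32));im=np.zeros(shape,np.uint8)
    cv2.fillConvexPoly(im,(h*16).round().astype(int),1,shift=4);return im>0
def fit(W,m,x0,y0,parts,R=8):
    iou=lambda x,y:(lambda s:(s&m).sum()/(s|m).sum())(sil(W,m.shape,x,y,parts))
    return max((iou(x,y),x,y) for x in np.arange(x0-R,x0+R,.5) for y in np.arange(y0-R,y0+R,.5))
E
python3 - <<'E'
from fit import *
W=np.load("w1.npy",allow_pickle=True).item();g=cv2.imread("pics/w1.png",0)
print(g[95:103:3,235:300:5])
for thr in(80,95,110):
    l=cv2.connectedComponents((g<thr).astype(np.uint8))[1];m=l==l[100,265]
    ys,xs=np.where(m);print(thr,m.sum(),xs.min(),xs.max(),ys.min(),ys.max())
    if m.sum()<5000:print(fit(W,m,519,-298,((188,12),(132,12),(132,14),(128,14))))
E
```

```text
[[197 196  71  76  80  74  78  79  77  60  66 174 176]
 [195 197  71  77  81  75  77  78  84  69  62 132 175]
 [196 197  77  73  72  78  80  80  81  63  62  83 175]]
80 1125 244 288 80 119
(np.float64(0.6509872241579558), np.float64(518.5), np.float64(-301.5))
95 1493 244 290 80 120
(np.float64(0.8610149942329873), np.float64(518.5), np.float64(-301.0))
110 1527 243 290 80 120
(np.float64(0.8806228373702422), np.float64(518.5), np.float64(-301.0))
```

Emit:
step_arm --commands '[[[38,-16,0],0,1],[[32,-13.5,0],0,1],[[4,-1,0],0,1],[[0,0,0],0,1]]'

```text
clock: 1.65
eef_pos: [512.8, -306.8, 400.4]
tcp_rot: [-3.137, 0.005, 0.326]
contact_force: [-0.1, 0.8, 0.3]
opening: 0.995
```

```bash
python3 - <<'E'
from fit import *
s=sense();print(s["eef_pos"],s["tcp_rot"])
W=camera_model("wrist");f=grab_frame("wrist");cv2.imwrite("pics/w2.png",f);np.save("w2.npy",W,allow_pickle=True)
print(proj(W,[[519,-300,188],[519,-300,128],[519,-300,70]]).round())
g=cv2.cvtColor(f,cv2.COLOR_BGR2GRAY)
p=proj(W,[[519,-300,180]])[0].round().astype(int)
for thr in (95,110):
    l=cv2.connectedComponents((g<thr).astype(np.uint8))[1];m=l==l[p[1],p[0]];print(m.sum())
    if m.sum()<9000:print(fit(W,m,519,-299,((188,12),(132,12),(132,14),(128,14))))
cv2.imwrite("pics/w2c.png",f)
E
```

```text
[ 512.77269471 -306.76394576  400.40065363] [-3.13667062  0.00496595  0.32603958]
[[308. 209.]
 [310. 187.]
 [310. 173.]]
1467
(np.float64(0.8523255813953489), np.float64(520.5), np.float64(-298.5))
1541
(np.float64(0.8953488372093024), np.float64(520.5), np.float64(-298.5))
```

View pics/w2c.png

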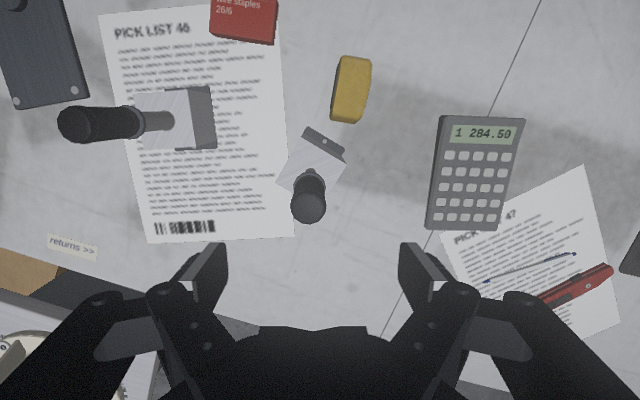

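The handle top is at (309,207) and the jaw midpoint is at about x=313, so the wand is laterally centred. I'll centre along the tool's x and go down.

Emit:
step_arm --commands '[[[9.5,-4.1,0],0,1],[[0.5,0,0],0,1],[[0,0,12],0,1],[[0,0,12],0,1],[[0,0,0],0,1]]'

```text
clock: 2.33
eef_pos: [519.2, -301.0, 374.1]
tcp_rot: [-3.136, 0.006, 0.323]
contact_force: [-0.1, 0.2, -0.6]
opening: 0.999
```

```bash
python3 - <<'E'
from fit import *
from scipy.spatial.transform import Rotation as Ro
s=sense();R=Ro.from_euler('xyz',s["tcp_rot"]).as_matrix();g0=s["eef_pos"]+R@[0,0,155];print(s["eef_pos"],R[:,2],g0)
W=camera_model("wrist");f=grab_frame("wrist");cv2.imwrite("pics/w3.png",f)
g=cv2.cvtColor(f,cv2.COLOR_BGR2GRAY)
p=proj(W,[[519.5,-299.5,184]])[0].round().astype(int);print(p)
l=cv2.connectedComponents((g<110).astype(np.uint8))[1];m=l==l[p[1],p[0]];print(m.sum())
if m.sum()<15000:
    b=fit(W,m,519,-299,((188,12),(132,12),(132,14),(128,14)));print(b)
    for q in [(519.5,-299.5),b[1:]]:print(R.T@(np.array([*q,158])-g0))
E
```

```text
[ 519.17098817 -301.01444669  374.1184636 ] [-0.00754673  0.00335234 -0.9999659 ] [ 518.00124543 -300.49483461  219.12374851]
[313 232]
2170
(np.float64(0.882182720132286), np.float64(520.5), np.float64(-299.0))
[ 2.10937791 -0.12714276 61.11368875]
[ 3.21634023 -0.28398651 61.10781819]
```

Emit:
step_arm --commands '[[[2.6,0,10],0,1],[[0,0,15],0,1],[[0,0,15],0,1],[[0,0,13],0,1],[[0,0,4],0,1],[[0,0,0],0,1]]'

```text
clock: 3.12
eef_pos: [521.5, -299.9, 312.9]
tcp_rot: [-3.136, 0.006, 0.323]
contact_force: [0.0, -0.0, -0.7]
opening: 0.998
```

```bash
python3 - <<'E'
from fit import *
from scipy.spatial.transform import Rotation as Ro
s=sense();R=Ro.from_euler('xyz',s["tcp_rot"]).as_matrix();g0=s["eef_pos"]+R@[0,0,155];print(s["eef_pos"],R[:,2],g0)
W=camera_model("wrist");f=grab_frame("wrist");cv2.imwrite("pics/w4.png",f)
print(proj(W,[[519.5,-299.5,188]]),proj(W,[g0+R@[0,0,-30]]))
E
```

```text
[ 521.49027839 -299.89753039  312.9326516 ] [-0.00787428  0.00356364 -0.99996265] [ 520.26976554 -299.34516653  157.93844125]
[[313.33831828 305.84674418]] [[314.05950486 303.59130928]]
```

View pics/w4.png

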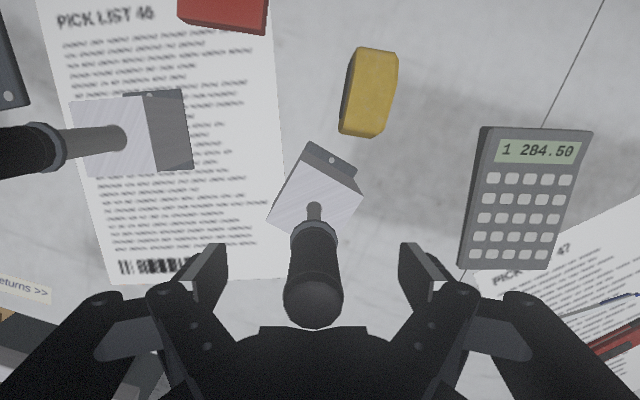

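The handle top is centred between the pads at (313,303), matching the predicted (314,304). I'll close the gripper.

Emit:
step_arm --commands '[[[0,0,0],0,0.5],[[0,0,0],0,0.3],[[0,0,0],0,0.15],[[0,0,0],0,0],[[0,0,0],0,0],[[0,0,0],0,0],[[0,0,0],0,0],[[0,0,0],0,0]]' --force 50

```text
clock: 4.18
eef_pos: [522.0, -300.2, 314.8]
tcp_rot: [-3.138, 0.004, 0.323]
contact_force: [0.0, -0.8, -0.3]
opening: 0.264
```

Emit:
step_arm --commands '[[[0,0,-8],0,0],[[0,0,-12],0,0],[[0,0,-15],0,0],[[0,0,-15],0,0],[[0,0,-15],0,0],[[0,0,-20],0,0],[[0,0,-25],0,0],[[0,0,-25],0,0],[[0,0,-25],0,0],[[0,0,-25],0,0],[[0,0,-25],0,0],[[0,0,-10],0,0],[[0,0,0],0,0]]'

```text
clock: 5.8
eef_pos: [521.8, -299.9, 551.7]
tcp_rot: [3.141, 0.001, 0.323]
contact_force: [-0.0, -0.2, -1.7]
opening: 0.265
```

```bash
python3 - <<'E'
from fit import *
a=cv2.resize(grab_frame("scene")[100:300,200:450],None,fx=3,fy=3,interpolation=cv2.INTER_CUBIC)
cv2.imwrite("pics/s2.png",a)
E
```

```text
(no output)
```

View pics/s2.png

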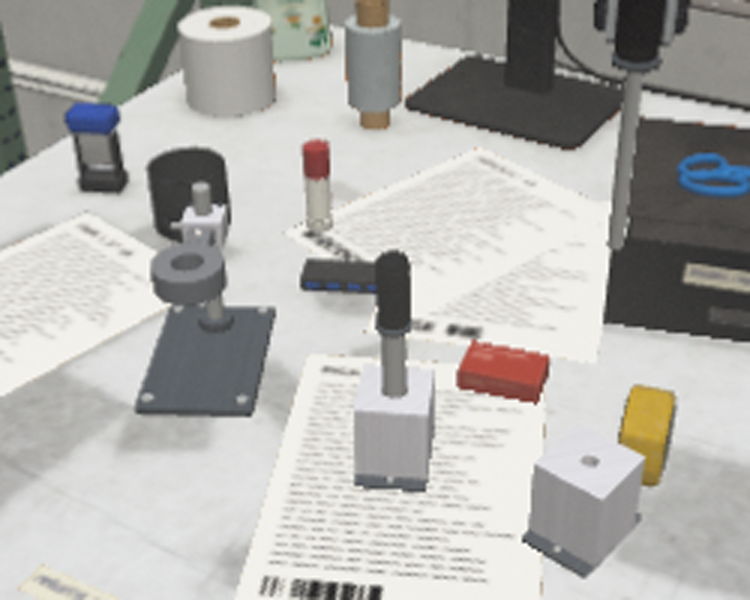

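The wand hangs straight in the gripper, its tip at about z=245, and the bystanders haven't moved. I'll carry it over.

Emit:
step_arm --commands '[[[6,-17,0],0,0],[[11.6,-33,0],0,0],[[11.6,-33,0],0,0],[[11.6,-33,0],0,0],[[11.6,-33,0],0,0],[[11.6,-33,0],0,0],[[11.6,-33,0],0,0],[[11.6,-33,0],0,0],[[11.6,-33,0],0,0],[[6,-17,0],0,0],[[0,0,0],0,0],[[0,0,0],0,0]]'

```text
clock: 7.35
eef_pos: [521.2, 34.9, 539.8]
tcp_rot: [-3.128, 0.018, 0.326]
contact_force: [-0.2, -0.0, -1.6]
opening: 0.267
```

```bash
python3 - <<'E'
from fit import *
from scipy.spatial.transform import Rotation as Ro
s=sense();R=Ro.from_euler('xyz',s["tcp_rot"]).as_matrix();print(s["eef_pos"],R[:,2],s["qpos"])
W=camera_model("wrist");f=grab_frame("wrist");cv2.imwrite("pics/w5.png",f);np.save("w5.npy",W,allow_pickle=True)
tip=s["eef_pos"]+R@[0,0,305];print("tip",tip)
print(proj(W,[tip,[527,49,126],[527,49,102],s["eef_pos"]+R@[0,0,185]]).round())
E
```

```text
[521.24343393  34.85905279 539.75129985] [-0.02117862  0.00703122 -0.99975098] [0.06121169 0.09083578 1.66985205 0.00843412 1.40162176 1.30497833]
tip [514.78395383  37.00357348 234.82725005]
[[313. 188.]
 [308. 156.]
 [309. 153.]
 [314. 239.]]
```

View pics/w5.png

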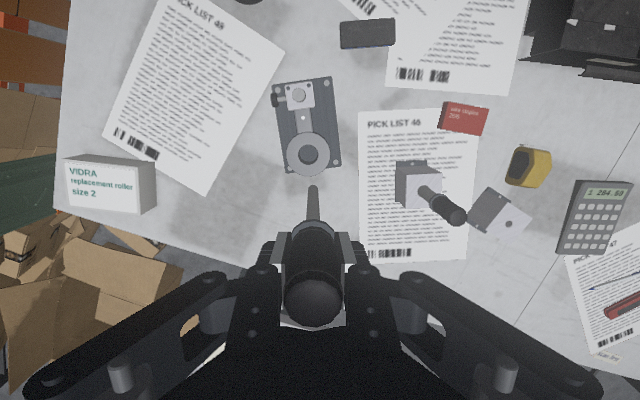

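The tip projects to (313,188) and is seen at (313,187). The hole is at (308,155), with the ring estimate predicting (308,156), so these agree. Next I'll refine the ring pose by fitting circle edges in all three cameras.

```bash
cat > ring.py <<'E'
from fit import *
from scipy.ndimage import map_coordinates
def prep(f):
    g=cv2.GaussianBlur(cv2.cvtColor(f,cv2.COLOR_BGR2GRAY).astype(float),(0,0),1.0)
    return cv2.Sobel(g,cv2.CV_64F,1,0)/8,cv2.Sobel(g,cv2.CV_64F,0,1)/8
def circ(x,y,z,r):return np.c_[x+r*np.cos(a),y+r*np.sin(a),0*a+z]
def score(v,X):
    W,(gx,gy)=v;x,y,z=X;t=0
    for r in (30,13):   # z = ring top; gradient along projected normal
        p=proj(W,circ(x,y,z,r));q=proj(W,circ(x,y,z,r+1));n=q-p;n/=np.linalg.norm(n,axis=1)[:,None]
        c=[p[:,1],p[:,0]];d=map_coordinates(gx,c,order=1)*n[:,0]+map_coordinates(gy,c,order=1)*n[:,1]
        t+=np.abs(np.clip(d,-15,15)).mean()
    return t
def search(vs,x0,ranges):
    from scipy.optimize import brute,fmin
    free=[i for i in range(3) if ranges[i]]
    def f(u):
        X=list(x0)
        for i,k in enumerate(free):X[k]+=u[i]
        return -sum(score(v,X) for v in vs)
    u=brute(f,[slice(-ranges[k],ranges[k]+.1,1.0) for k in free],finish=fmin)
    X=np.array(x0,float);X[free]+=u;return X.round(2),round(-f(u),2)
E
python3 - <<'E'
from ring import *
V={n:(camera_model(n),prep(cv2.imread(f"pics/{n}0.png"))) for n in("scene","top")}
V["wrist"]=(np.load("w5.npy",allow_pickle=True).item(),prep(cv2.imread("pics/w5.png")))
X,s=search(list(V.values()),(527,49,126),(6,6,6));print("joint",X,s)
for n in V:print(n,search([V[n]],X,(6,6,0)))
tiles=[]
for n,fn in(("scene","scene0"),("top","top0"),("wrist","w5")):
    im=cv2.imread(f"pics/{fn}.png");W=V[n][0];c=proj(W,[X])[0].round().astype(int);k=30 if n!="wrist" else 42
    x0,y0=c-k;e=264/(2*k);t=cv2.resize(im[y0:y0+2*k,x0:x0+2*k],(264,264),interpolation=cv2.INTER_CUBIC);u=t.copy()
    for r in(30,13):
        P=((proj(W,circ(*X,r))-[x0,y0]+.5)*e).round().astype(int);cv2.polylines(u,[P],True,(0,0,255),1)
    tiles.append(np.vstack([t,u]))
cv2.imwrite("pics/ov.png",np.hstack(tiles))
E
```

```text
joint [527.77  50.2  126.  ] 70.96
scene (array([527.78,  51.33, 126.  ]), np.float64(22.8))
top (array([527.27,  50.04, 126.  ]), np.float64(24.14))
wrist (array([527.83,  50.15, 126.  ]), np.float64(24.37))
```

View pics/ov.png

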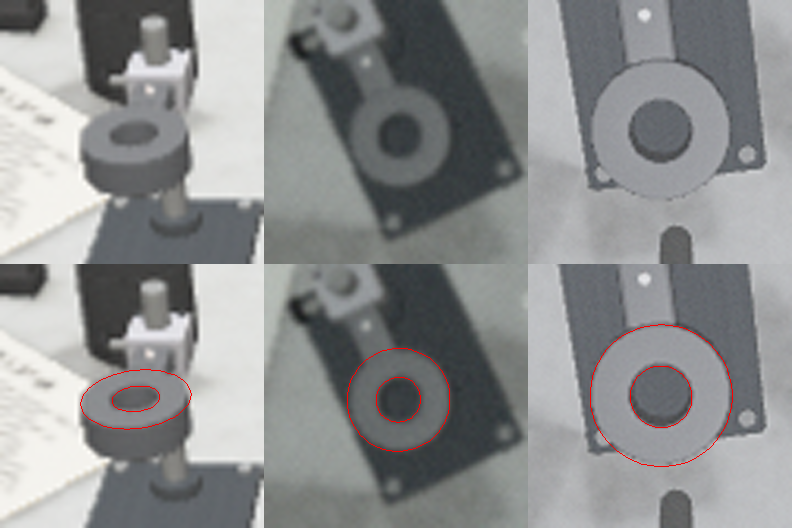

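The circles fit in all three views. The ring axis is at (527.7, 50.2), its top at z=126 and its underside at z=102, so the target tip height is about 72. I'll align first, then go part of the way down.

Emit:
step_arm --commands '[[[8,-4,0],0,0],[[8,-4,0],0,0],[[0,0,10],0,0],[[0,0,15],0,0],[[0,0,15],0,0],[[0,0,15],0,0],[[0,0,10],0,0],[[0,0,0],0,0],[[0,0,0],0,0]]'

```text
clock: 8.52
eef_pos: [533.0, 47.0, 468.4]
tcp_rot: [-3.128, 0.02, 0.322]
contact_force: [0.3, -0.1, -1.0]
opening: 0.269
```

```bash
cat > chk.py <<'E'
from ring import *
from scipy.spatial.transform import Rotation as Ro
def chk(L=305):
    s=sense();R=Ro.from_euler('xyz',s["tcp_rot"]).as_matrix();tip=s["eef_pos"]+R@[0,0,L]
    print("clock",s["clock"],"tilt",R[:2,2].round(4),"tip",tip.round(1),"F",s["contact_force"].round(1),"shift tool",(R.T@(np.array([527.7,50.2,72])-tip)).round(1))
    return R,tip
E
python3 - <<'E'
from chk import *
R,tip=chk();W=camera_model("wrist");f=grab_frame("wrist");cv2.imwrite("pics/w6.png",f)
print(search([(W,prep(f))],(527.7,50.2,126),(5,5,0)),proj(W,[tip]))
c=proj(W,[[527.7,50.2,126]])[0].round().astype(int);x0,y0=c-[60,50];e=6
t=cv2.resize(f[y0:y0+100,x0:x0+120],None,fx=e,fy=e,interpolation=cv2.INTER_CUBIC)
for P,col in((circ(527.7,50.2,126,13),(0,0,255)),(circ(*tip,5),(0,255,0))):cv2.polylines(t,[((proj(W,P)-[x0,y0]+.5)*e).round().astype(int)],True,col,1)
cv2.imwrite("pics/w6c.png",t)
E
```

```text
clock 8.525 tilt [-0.0238  0.0067] tip [525.7  49.  163.5] F [ 0.3 -0.1 -1. ] shift tool [ 4.1  0.8 91.4]
(array([528.21,  50.18, 126.  ]), np.float64(22.19)) [[313.09287092 188.24555073]]
```

View pics/w6c.png

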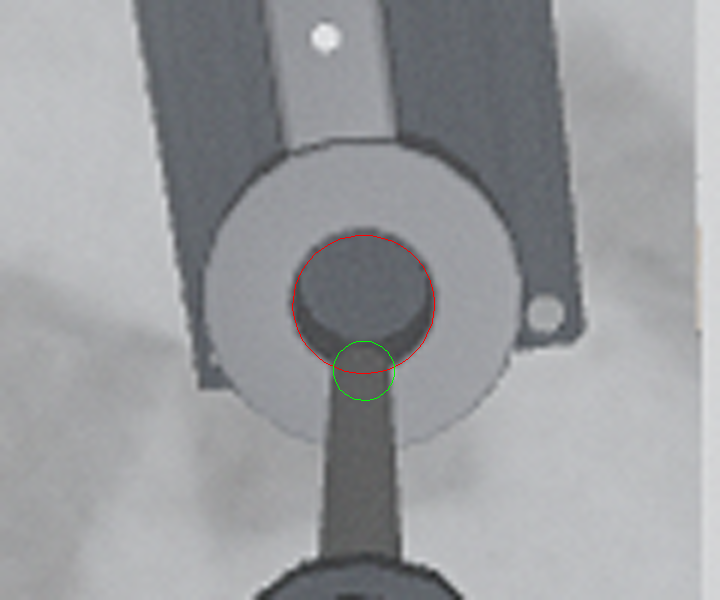

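The rod sits close to its prediction, about 1 mm nearer the robot, and the hole is about 0.5 mm farther out than estimated. I'll shift along the tool's x and stop just above the ring.

Emit:
step_arm --commands '[[[4,0.8,0],0,0],[[1.2,0,8],0,0],[[0,0,8],0,0],[[0,0,5],0,0],[[0,0,0],0,0],[[0,0,0],0,0]]'

```text
clock: 9.32
eef_pos: [538.3, 48.1, 446.5]
tcp_rot: [-3.128, 0.019, 0.323]
contact_force: [0.2, 0.2, -0.6]
opening: 0.266
```

```bash
python3 - <<'E'
from chk import *
R,tip=chk();W=camera_model("wrist");f=grab_frame("wrist");cv2.imwrite("pics/w7.png",f)
print(search([(W,prep(f))],(528,50.2,126),(4,4,0)))
g=cv2.cvtColor(cv2.GaussianBlur(f,(3,3),0),cv2.COLOR_BGR2GRAY)
for b in(10,25,40):
    p=proj(W,[tip-R@[0,0,b]])[0];r=int(round(p[1]));print(b,p.round(1),g[r,300:328])
    q=proj(W,[tip-R@[0,0,b]+R@[0,5,0],tip-R@[0,0,b]-R@[0,5,0]])[:,0];print(q.round(1))
p=proj(W,[tip])[0];print("tip",p,[round(x[1],1) for x in proj(W,[tip+R@[5,0,0],tip-R@[5,0,0]])]);print(g[170:200,313])
E
```

```text
clock 9.325 tilt [-0.0225  0.0068] tip [531.4  50.2 141.6] F [ 0.2  0.2 -0.6] shift tool [-2.2 -0.3 69.6]
(array([528.14,  50.87, 126.  ]), np.float64(21.25))
10 [313.1 190.8] [119  88  78  78  78  81  88  93  94  93  94  94  95  96  96  96  96  95
  94  89  82  78  76  81 106 140 156 157]
[318.4 307.9]
25 [313.2 195. ] [155 152 132 102  83  78  77  82  90  94  95  95  95  95  96  96  95  92
  87  81  80  95 122 146 155 156 155 155]
[318.8 307.6]
40 [313.2 199.8] [153 154 154 154 155 157 147 118  97  93  94  94  94  96  97  97  95  96
 116 146 158 156 155 156 156 156 156 157]
[319.1 307.3]
tip [313.12509073 188.22940773] [np.float64(183.3), np.float64(193.2)]
[155 156 157 154 136 110 100 101 101 101 102 101 100 101 100  97  96  95
  94  95  96  96  96  96  96  95  94  95  96  95]
```

Emit:
step_arm --commands '[[[0,0,8],0,0],[[0,0,8],0,0],[[0,0,8],0,0],[[0,0,8],0,0],[[0,0,0],0,0]]'

```text
clock: 10.0
eef_pos: [537.3, 48.3, 412.0]
tcp_rot: [-3.128, 0.02, 0.322]
contact_force: [-0.1, -0.1, -0.8]
opening: 0.267
```

```bash
python3 - <<'E'
from chk import *
chk()
E
```

```text
clock 10.0 tilt [-0.0229  0.0068] tip [530.3  50.4 107.1] F [-0.1 -0.1 -0.8] shift tool [-1.8 -0.2 35.1]
```

Emit:
step_arm --commands '[[[0,0,8],0,0],[[0,0,8],0,0],[[0,0,8],0,0],[[0,0,6],0,0],[[0,0,3],0,0],[[0,0,0],0,0]]'

```text
clock: 10.75
eef_pos: [536.6, 48.6, 376.7]
tcp_rot: [-3.128, 0.019, 0.322]
contact_force: [-0.1, -0.5, -1.4]
opening: 0.268
```

```bash
python3 - <<'E'
from chk import *
R,tip=chk()
W=camera_model("wrist");f=grab_frame("wrist");T=cv2.imread
print(search([(W,prep(f))],(528,50.2,126),(4,4,0)))
S=camera_model("scene");fs=grab_frame("scene")
def tile(im,M,k):
    x0,y0=proj(M,[[528,50.2,115]])[0].round().astype(int)-k;t=cv2.resize(im[y0:y0+2*k,x0:x0+2*k],(390,390),interpolation=cv2.INTER_CUBIC)
    P=((proj(M,circ(528,50.3,126,13))-[x0,y0]+.5)*390/(2*k)).round().astype(int);cv2.polylines(t,[P],True,(0,0,255),1);return t
cv2.imwrite("pics/fin.png",np.hstack([tile(f,W,40),tile(fs,S,35)]))
E
```

```text
clock 10.75 tilt [-0.0227  0.0068] tip [529.7  50.6  71.8] F [-0.1 -0.5 -1.4] shift tool [-2.  -0.2 -0.1]
(array([528.38,  50.55, 126.  ]), np.float64(20.83))
```

View pics/fin.png

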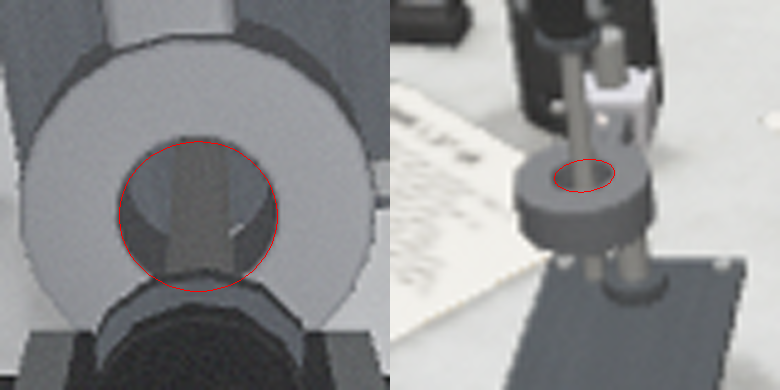

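The rod stands inside the hole with clearance all round, and the tip shows below the ring. I'll nudge it slightly and hold.

Emit:
step_arm --commands '[[[-0.8,0,0],0,0],[[0,0,0],0,0],[[0,0,0],0,0],[[0,0,0],0,0],[[0,0,0],0,0],[[0,0,0],0,0],[[0,0,0],0,0],[[0,0,0],0,0],[[0,0,0],0,0],[[0,0,0],0,0]]'

```text
clock: 12.1
eef_pos: [536.1, 48.3, 377.8]
tcp_rot: [-3.128, 0.018, 0.322]
contact_force: [0.4, 0.7, -0.9]
opening: 0.268
```

```bash
python3 - <<'E'
from chk import *
chk();print(sense()["qvel"].round(4))
E
```

```text
clock 12.1 tilt [-0.0209  0.007 ] tip [529.8  50.5  72.9] F [ 0.4  0.7 -0.9] shift tool [-2.  -0.4  0.9]
[-0.0012  0.002  -0.0001  0.0018 -0.0003 -0.0011]
```

Emit:
step_arm --commands '[[[-0.8,0,0],0,0],[[0,0,0],0,0],[[0,0,0],0,0],[[0,0,0],0,0],[[0,0,0],0,0],[[0,0,0],0,0],[[0,0,0],0,0],[[0,0,0],0,0],[[0,0,0],0,0],[[0,0,0],0,0],[[0,0,0],0,0],[[0,0,0],0,0],[[0,0,0],0,0],[[0,0,0],0,0],[[0,0,0],0,0],[[0,0,0],0,0],[[0,0,0],0,0],[[0,0,0],0,0],[[0,0,0],0,0],[[0,0,0],0,0]]'

```text
clock: 14.6
eef_pos: [535.3, 48.1, 377.8]
tcp_rot: [-3.128, 0.018, 0.322]
contact_force: [0.9, 0.1, -0.7]
opening: 0.271
```

Emit:
step_arm --commands '[[[0,0,0],0,0],[[0,0,0],0,0],[[0,0,0],0,0],[[0,0,0],0,0],[[0,0,0],0,0],[[0,0,0],0,0],[[0,0,0],0,0],[[0,0,0],0,0],[[0,0,0],0,0],[[0,0,0],0,0]]'

```text
clock: 15.85
eef_pos: [535.3, 48.0, 377.8]
tcp_rot: [-3.128, 0.018, 0.322]
contact_force: [0.1, -1.1, -1.1]
opening: 0.271
```

```bash
python3 - <<'E'
from chk import *
R,tip=chk();W=camera_model("wrist");f=grab_frame("wrist")
print(search([(W,prep(f))],(528,50.2,126),(4,4,0)))
a=cv2.imread("pics/scene0.png").astype(int);S=camera_model("scene");b=grab_frame("scene").astype(int)
for n,X in(("thick",(522.6,-142.3,100)),("box",(650,-177,15)),("tape",(610,-310,35))):
    u,v=proj(S,[X])[0].astype(int);print(n,abs(a[v-18:v+18,u-15:u+15]-b[v-18:v+18,u-15:u+15]).mean().round(1))
E
```

```text
clock 15.85 tilt [-0.0209  0.007 ] tip [528.9  50.2  72.9] F [ 0.1 -1.1 -1.1] shift tool [-1.2 -0.4  0.9]
(array([528.35,  50.47, 126.  ]), np.float64(21.2))
thick 3.4
box 2.9
tape 18.2
```

```bash
python3 -c "
from rig import *
sign_off()"
```

```text
the job is handed in; nothing more can be done
```

I took the thin wand out of its block and lowered it upright through the ring. I held it there for over 3 s and handed in while still gripping it. The hand-in gives no verdict.

**Last checks:**
- **Position:** the tip is at about (528.9, 50.2, 72.9) mm. The ring's axis is at about (528.2, 50.4) and its underside at z = 102, so the tip stands about 29 mm below the underside and about 1 mm off the axis. The wrist camera put the tip about 1–1.5 mm nearer the robot than the joint readings do; either way it is well inside the 6 mm limit.
- **Tilt and force:** the tilt is about 0.022 rad, and the measured force stayed at noise level (1–2 N). That noise is larger than the 0.3 N contact limit, so the force alone cannot rule out a light touch. The last view, taken before I shifted the wand about 1.3 mm towards the centre, showed clear space all round the rod.
- **Bystanders:** the thick wand and the red carton look unchanged against the first picture. The tape measure's patch did differ (18 grey levels, against about 3 for the others). I put that down to the thin wand no longer standing next to it in that view. A picture taken after the lift showed the tape measure in place, and the arm never went near it, but I did not recheck it by eye at the end.

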